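Gauge the hinge bushings and show the oversize one to the inspection camera

TASK

One of the two brass hinge bushings on the pink mat is bored oversize: try them, flange down, on the stepped gauge pin to find the one that slides all the way down onto the blue base (a good one stops on the step partway). Take that oversize bushing off the pin and present it in the air to the tilted inspection camera, its flange face looking squarely into the lens, centred on it and about 80 mm from the glass, and finish while still holding it there, steadily in the gripper. The good bushing must end standing flange-down on the pink mat, the camera must not be touched, and the other things on the bench stay where they are.

Things in the scene. Friction and masses are not known exactly. Their poses are not given: they have to be found in the camera images.
- bushing_a: brass flanged bushing standing flange-down on the pink mat: flange 44 mm across, 5 mm thick, at the bottom; above it a sleeve 32 mm across; 36 mm high in all; bore right through; about 0.11 kg. Origin: centre of the flange face (underside); z: its axis, from flange to sleeve end. One of the two has a 16.5 mm bore (good), the other 22 mm (oversize); the gauge tells which. Grip it by the sleeve
- bushing_b: brass flanged bushing standing flange-down on the pink mat: flange 44 mm across, 5 mm thick, at the bottom; above it a sleeve 32 mm across; 36 mm high in all; bore right through; about 0.11 kg. Origin: centre of the flange face (underside); z: its axis, from flange to sleeve end. One of the two has a 16.5 mm bore (good), the other 22 mm (oversize); the gauge tells which. Grip it by the sleeve
- mat: pink anti-static mat, 190 x 220 x 3 mm (x, y, z), fixed to the bench; origin: centre of its underside
- gauge_seat (a point): where the steel gauge pin meets the top of its blue base (80 x 80 mm, 15 mm high, fixed); z up along the pin. Measured up from here the pin is 19 mm thick to 24 mm, a cone to 27.5 mm, 14 mm thick to 52 mm, then a tapered nose to its tip at 60 mm, 8 mm across. A good bushing, flange-down, stops with its underside about 26 mm above this point; the oversize one goes down to 0
- lens (a point): centre of the front glass of the inspection camera (white head, black ring 60 mm across with pale ring light and blue-black lens, on a swivel between two posts). z: the direction it looks: up, 0.25 to 0.6 rad from vertical, leaning roughly towards the robot. The swivel is stiff and stays as found
- view_point (a point): point in the air on the lens axis 80 mm in front of the glass, about 0.22 m above the bench: where the centre of the bushing's flange face (its origin) belongs; z: along the lens axis, away from the camera. Presented right, the bushing's z axis lies along this z
- hinge_arm: small dark steel hinge plate, 60 x 22 x 14 mm, lying on the pink mat between the bushings; origin: centre of its underside. Bystander
- screwdriver: cordless electric screwdriver, black with steel nose, 200 mm long, 35 mm thick, lying beyond the mat; origin: under its middle. Bystander
- screw_jar: glass jar with green cap, 56 mm across, 65 mm high; origin: centre of its underside. Bystander
- tape_roll: roll of yellow tape lying flat, 90 mm across, 19 mm high; origin: centre of its underside. Bystander
- cleaner: small white bottle with red cap, 40 mm across, 100 mm high; origin: centre of its underside. Bystander
- wrench: steel wrench, 150 mm long, lying on the bench near the robot; origin: under its middle. Bystander
- camera: the inspection camera's fixed stand with all it carries (base, posts and swivelling head): black base 110 x 100 mm, top of the posts at 112 mm, the head up to about 160 mm high. Origin: centre of the base's underside. Its head leans towards the stand's own -x

How it is judged:
By the outcome, as a careful person would: the job done as asked, in the order asked, and still so for the second after the job is handed in, while the arm keeps its last pose, push and grip.
It also fails if it takes over 72 s, if anything falls off the work surface, if the arm or the gripper's body presses on something with over 40 N, if the wrist force passes 120 N, or if a joint passes its speed limit or range.

ROBOT

A 6-joint arm with a two-finger parallel gripper is mounted at the origin on the work surface. World frame = base frame: x ahead of the robot, y to its left, z up, the work surface at z = 0. Lengths are in m, angles in degrees, forces in N, time in s.
With the tool pointing down it reaches from about 0.35 to 0.875 m from the base axis. Payload 4.2 kg.
Tool frame: the origin (TCP) lies midway between the tips of the shut fingers; the grasp point (between the pads) lies 19 mm behind it; z points along the fingers, y is the line along which they close (so a half turn about z gives the same grasp; the last joint's range is limited). The gripper opens to 87 mm and grips with 3 to 60 N. Pads are 19 mm wide; open, the fingers measure 117 mm over their backs; the gripper's body (75 mm by 190 mm) begins 51 mm behind the grasp point.
Start: joints at [-52.678, 22.042, 0.453, 0, -68.411, -14.817], TCP at [0.239, -0.577, 0.223] pointing down, gripper open.
Joint ranges: [-179.83, 179.83], [-69.29, 118.12], [-61.27, 80.66], [-181.25, 117.63], [-171.15, -9.14], [-177.46, 177.46]. Speed limits (degrees/s): [159.86, 159.86, 180, 180, 180, 180].

INTERFACE

Orientations are given as a 3x3 rotation matrix whose columns are the frame's x, y, z axes.
In Python, from station import r, camrig, status, job gives the robot as it stands (r), with the cameras (camrig), the readings (status) and the job (job).
- The arm moves only by the tool jog_arm, called after "Call:" as name(argument=value, ...), one argument or row to a line, values as JSON. Schema: {"type":"object","properties":{"deltas":{"type":"string"},"only":{"type":"string"},"quiet":{"type":"boolean"},"lines":{"type":"string"}},"required":["deltas"],"additionalProperties":false}. deltas is a string of 1 to 8 rows, parted by semicolons, with the numbers parted by spaces; each row has 7 numbers: the opening from 0.0 (shut) to 1.0 (fully open), then dx, dy, dz in units of 20 mm, then a rotation vector rx, ry, rz in units of 2 degrees; each row is the pose to reach, as a shift and turn from the pose commanded when the call began, along the tool's axes at that moment; what a row does not reach only later rows make up. A row lasts 1/10 s, in which the tool goes at most 0.05 m and 8.59 degrees, less where a joint would pass 70% of its speed; a pose out of reach is approached as far as the arm can. The fingers move at their own pace and stop on an object; the grip force is fixed at half the most. Time passes only in rows, so rows that do not move let the fingers close. The tool returns the time, the measured TCP pose, the force, the opening and the grip force at its end. only (a regular expression) keeps the lines of the reply that match it, lines (a string "A,B") keeps lines A to B, and quiet returns only ok. Input that does not fit is refused with a message, and nothing moves.
- status.sense(): the state, without advancing time (a new reading comes with each control period).
- camrig.capture(name): name is "scene" or "side" or "wrist"; returns a dict with "pixels" (420x560x3 uint8, red, green, blue), "z_map" (420x560 float32, m along the optical axis (not along the pixel's ray), 0 where there is no reading), "K" (3x3 intrinsics, pixels), "world_from_camera" (4x4, takes a point from camera to world coordinates). Camera axes: x right, y up, looking along -z (the intrinsics and any distortion apply to the point x, -y, -z); pixel columns grow to the right and rows downward; lengths in m; the calibration is good to about 2 mm. A picture is of the moment at which its call begins.
- job.finish_job(): hands the job in; it is judged then, once.
The state is a dict: "time_s": time; "joints": joint angles; "joint_velocities": joint speeds; "effort": joint torques, N m; "tcp_pos": TCP position; "ee_rot": TCP orientation; "wrist_force": force on the tool from outside, world axes, zero at the start; "moment": the same for the moment, N m; "gripper_width": opening from 0.0 (shut) to 1.0 (fully open); "gripper_force": force on a finger pad.
Only numpy, scipy, OpenCV 4.12 (cv2) and the standard library are available. Lean on these libraries where they do the work, as an engineer would, in place of code of your own. Each camera call takes 0.05 s, during which the arm holds its last target. There are 200 camera calls.

## Working session

There is one attempt and no reset: what is moved stays moved. The work goes in short steps, Python scripts to look and compute and a tool call to move; the robot and the scene stay as the last step left them, time stands still between calls to the robot, and variables do not carry over. Pictures are saved under pics/ and viewed, at most 10 in all, crops included, and the job is handed in when it is done.

```bash
ls; mkdir -p pics; cat > h.py <<'E'
import numpy as np, cv2
from station import r, camrig, status, job
def cap(n):
    c=camrig.capture(n); return c
def pts(c):
    z=c["z_map"];K=c["K"];h,w=z.shape
    u,v=np.meshgrid(np.arange(w),np.arange(h))
    P=np.stack([(u-K[0,2])/K[0,0]*z,-(v-K[1,2])/K[1,1]*z,-z],-1)
    T=c["world_from_camera"]; W=P@T[:3,:3].T+T[:3,3]; W[z==0]=np.nan
    return W
def save(c,n): cv2.imwrite(f"pics/{n}.png",c["pixels"][...,::-1])
E
python3 - <<'E'
from h import *
s=status.sense();print(s)
for n in("scene","side"):
    c=cap(n);save(c,n+"0");print(n,c["K"],c["world_from_camera"],[k for k in c]);np.savez(n+"0.npz",**{k:c[k] for k in("pixels","z_map","K","world_from_camera")})
E
```

```text
pics
station.py
{'time_s': 0.0, 'joints': array([-5.26776789e+01,  2.20894586e+01,  3.80759239e-01, -2.93661931e-02,
       -6.84101360e+01, -1.48186946e+01]), 'joint_velocities': array([0.07035161, 0.13529269, 0.02043252, 0.0262305 , 0.0168734 ,
       0.04208387]), 'effort': array([ 2.02179513e-04, -3.90664244e+01,  1.87405318e+01,  4.22008932e+00,
        1.09442265e-02, -1.85817462e-04]), 'tcp_pos': array([ 0.23902997, -0.57684397,  0.22147903]), 'ee_rot': array([[-9.23927633e-01, -3.82566277e-01, -8.78483214e-04],
       [-3.82567279e-01,  9.23925603e-01,  1.93828801e-03],
       [ 7.01295055e-05,  2.12691679e-03, -9.99997736e-01]]), 'wrist_force': array([-0.88731921,  0.60636908,  0.18523912]), 'moment': array([-0.01413715,  0.02871461, -0.05424067]), 'gripper_force': 0.0, 'gripper_width': 0.996358763945439}
scene [[480.77173996   0.         282.50473498]
 [  0.         480.77173996 215.28318782]
 [  0.           0.           1.        ]] [[-0.13386504 -0.69726732  0.70420056  1.32325799]
 [ 0.99096299 -0.10028992  0.08907464  0.13216946]
 [ 0.00851538  0.70976067  0.70439142  0.91560083]
 [ 0.          0.          0.          1.        ]] ['pixels', 'z_map', 'K', 'world_from_camera']
side [[470.98712144   0.         277.99743486]
 [  0.         470.98712144 214.06544355]
 [  0.           0.           1.        ]] [[-0.99978531  0.01511476 -0.01417341  0.53137223]
 [-0.01998327 -0.52250597  0.85240142  0.86441159]
 [ 0.00547815  0.85250165  0.52269583  0.67753246]
 [ 0.          0.          0.          1.        ]] ['pixels', 'z_map', 'K', 'world_from_camera']
```

View pics/scene0.png

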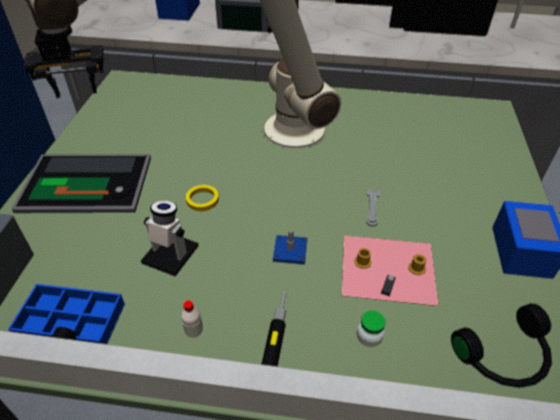

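View pics/side0.png

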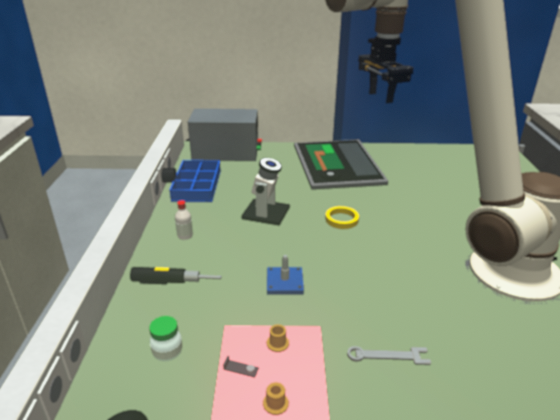

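The scene view shows the brass bushings at (364,258) and (419,263), the gauge pin at (290,240) on its blue base, and the lens at (164,209). In the side view they are at (278,338), (275,397), (285,265) and (270,165). Next I measure them.

```bash
cat > m.py <<'E'
from h import *
for n,bx in(("scene",dict(a=(350,243,380,272),b=(404,248,434,278),base=(270,230,312,266),lens=(148,198,182,220))),("side",dict(a=(262,320,295,352),b=(258,380,294,415),base=(262,262,308,296),lens=(255,155,286,176)))):
    c=dict(np.load(n+"0.npz"));W=pts(c);px=c["pixels"]
    hsv=cv2.cvtColor(px,cv2.COLOR_RGB2HSV)
    for k,(x0,y0,x1,y1) in bx.items():
        w=W[y0:y1,x0:x1].reshape(-1,3);h=hsv[y0:y1,x0:x1].reshape(-1,3)
        if k in"ab":
            m=(h[:,0]>8)&(h[:,0]<28)&(h[:,1]>110)
            q=w[m];t=q[(q[:,2]>.034)&(q[:,2]<.044)]
            # top annulus
            print(n,k,len(q),"zmax",np.nanpercentile(q[:,2],[50,90,98]),"top ctr",(t.max(0)+t.min(0))/2,t.max(0)-t.min(0),t.mean(0))
        elif k=="base":
            m=(h[:,0]>100)&(h[:,0]<125)&(h[:,1]>120)&(w[:,2]>.010)&(w[:,2]<.02)
            q=w[m];rc=cv2.minAreaRect((q[:,:2]*1000).astype(np.float32));print(n,"base",rc,np.median(q[:,2]))
            p=w[(w[:,2]>.04)&(w[:,2]<.066)];p2=w[(w[:,2]>.066)&(w[:,2]<.09)];print("pin",p.mean(0),p2.mean(0),len(p),len(p2))
        else:
            q=w[(w[:,2]>.12)&(w[:,2]<.19)];print(n,"lens z pts",len(q),q.mean(0),np.ptp(q,0))
    cr=cv2.resize(px[bx["lens"][1]-20:bx["lens"][3]+60,bx["lens"][0]-25:bx["lens"][2]+25],None,fx=4,fy=4,interpolation=2)
    b2=cv2.resize(px[bx["base"][1]-20:bx["base"][3]+20,bx["base"][0]-20:bx["base"][2]+20],None,fx=4,fy=4,interpolation=2)
    H=max(cr.shape[0],b2.shape[0]);o=np.zeros((H,cr.shape[1]+b2.shape[1],3),np.uint8);o[:cr.shape[0],:cr.shape[1]]=cr;o[:b2.shape[0],cr.shape[1]:]=b2
    globals()[n]=o
A,B=scene,side
o=np.zeros((max(len(A),len(B)),A.shape[1]+B.shape[1],3),np.uint8);o[:len(A),:A.shape[1]]=A;o[:len(B),A.shape[1]:]=B
o=cv2.resize(o,(800,int(800*o.shape[0]/o.shape[1])));cv2.imwrite("pics/crop.png",o[...,::-1]);print(o.shape)
E
python3 m.py
```

```text
scene a 272 zmax [0.02193544 0.03723711 0.03963555] top ctr [0.54430254 0.23269308 0.03776528] [0.03266576 0.02904346 0.00746614] [0.54432307 0.23186809 0.03710886]
scene b 282 zmax [0.02347405 0.03799527 0.04005678] top ctr [0.54570666 0.36255461 0.0377563 ] [0.03286605 0.02923371 0.00723494] [0.54596733 0.36344296 0.03711255]
scene base ((533.3576049804688, 51.53301239013672), (80.6417236328125, 78.42321014404297), 2.0868003368377686) 0.01340184958767987
pin [0.53593878 0.05314871 0.05326737] [0.53335122 0.05171933 0.07057361] 48 19
scene lens z pts 445 [ 0.58077586 -0.23590633  0.15013571] [0.06254537 0.0612419  0.04090773]
side a 450 zmax [0.02431888 0.03869041 0.040119  ] top ctr [0.54148054 0.23505612 0.03772004] [0.02806427 0.03147466 0.00733513] [0.54149875 0.23596581 0.03802758]
side b 620 zmax [0.02595022 0.03947819 0.04045426] top ctr [0.54263687 0.36644438 0.03801858] [0.02914583 0.03155228 0.00762462] [0.54236243 0.36747649 0.03838128]
side base ((528.61767578125, 55.28813934326172), (74.57396697998047, 79.81197357177734), 2.1749823093414307) 0.014881387972887627
pin [0.53135747 0.05751066 0.05105782] [nan nan nan] 66 0
side lens z pts 342 [ 0.57517212 -0.2269517   0.14814339] [0.06217204 0.05911834 0.03804936]
(245, 800, 3)m.py:15: RuntimeWarning: Mean of empty slice.
  p=w[(w[:,2]>.04)&(w[:,2]<.066)];p2=w[(w[:,2]>.066)&(w[:,2]<.09)];print("pin",p.mean(0),p2.mean(0),len(p),len(p2))
  ret = um.true_divide(
```

```bash
python3 - <<'E'
from h import *
c=cap("wrist");s=status.sense()
T=c["world_from_camera"];R=np.array(s["ee_rot"])
np.set_printoptions(precision=4,suppress=True)
print("cam in tool",R.T@(T[:3,3]-s["tcp_pos"]));print(R.T@T[:3,:3]);print(c["K"])
for n,ctr in(("scene",(.58,-.235)),("side",(.575,-.227))):
    d=dict(np.load(n+"0.npz"));W=pts(d);px=d["pixels"];hsv=cv2.cvtColor(px,cv2.COLOR_RGB2HSV)
    x0,y0,x1,y1=(140,190,190,230) if n=="scene" else (245,148,296,185)
    w=W[y0:y1,x0:x1].reshape(-1,3);g=hsv[y0:y1,x0:x1].reshape(-1,3)
    m=(w[:,2]>.125)&(w[:,2]<.2);q=w[m]
    # RANSAC plane
    rng=np.random.default_rng(0);best=None
    for _ in range(500):
        p=q[rng.choice(len(q),3,False)];nn=np.cross(p[1]-p[0],p[2]-p[0]);l=np.linalg.norm(nn)
        if l<1e-6:continue
        nn/=l;i=abs((q-p[0])@nn)<.002
        if best is None or i.sum()>best.sum():best=i
    p=q[best];ce=p.mean(0);nn=np.linalg.svd(p-ce)[2][2];nn*=np.sign(nn[2]);
    # circle extents in plane
    u=np.cross(nn,[0,1,0]);u/=np.linalg.norm(u);v=np.cross(nn,u);a=(p-ce)@np.c_[u,v]
    (cx,cy),rad=cv2.minEnclosingCircle((a*1000).astype(np.float32))
    print(n,len(p),"normal",nn,"tilt",np.arccos(nn[2]),"ctr",ce+u*cx/1e3+v*cy/1e3,"mean",ce,rad)
E
```

```text
cam in tool [ 0.0796 -0.0001 -0.1622]
[[-0.0003  0.9572  0.2895]
 [ 1.      0.0005 -0.0005]
 [-0.0006  0.2895 -0.9572]]
[[300.157    0.     274.9336]
 [  0.     300.157  208.4836]
 [  0.       0.       1.    ]]
scene 251 normal [-0.2115  0.0759  0.9744] tilt 0.22667051703984115 ctr [ 0.574  -0.2383  0.1531] mean [ 0.5753 -0.2373  0.1533] 30.69795799255371
side 187 normal [-0.2574  0.0929  0.9618] tilt 0.277125140089276 ctr [ 0.5721 -0.2338  0.1533] mean [ 0.5717 -0.2324  0.1531] 29.853618621826172
```

View pics/crop.png

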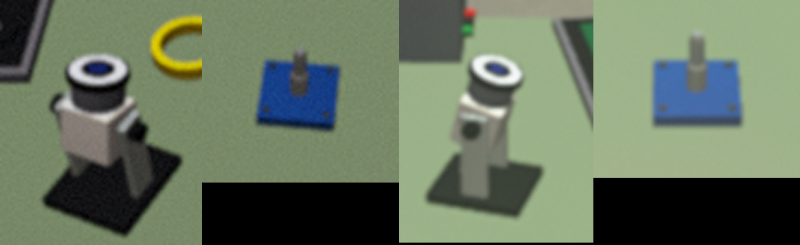

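The crops show the lens ring tilted towards the robot and the pin centred on its base. I now fly the wrist camera over the lens.

Careful with the scale: shifts go in units of 20 mm and turns go in units of 2 degrees. That gives: -0.2 m is -10, -0.06 m is -3.

Call:
jog_arm(
  deltas="1 -2 1 -3 0 0 0;1 -4 2 -3 0 0 0;1 -6 3 -3 0 0 0;1 -8 4 -3 0 0 0;1 -10 5 -3 0 0 0;1 -12 6 -3 0 0 0;1 -14 7 -3 0 0 0",
)

```text
time_s: 0.85
tcp_pos: [0.4452, -0.3391, 0.2825]
ee_rot: [[-0.924, -0.383, -0.0], [-0.383, 0.924, 0.0], [0.0, 0.0, -1.0]]
wrist_force: [1.1, -0.5, 0.3]
gripper_width: 1.001
gripper_force: 0.0
```

Call:
jog_arm(
  deltas="1 -2 1 0 0 0 0;1 -4 2 0 0 0 0;1 -6 3 0 0 0 0;1 -8 4 0 0 0 0;1 -9 4.9 0 0 0 0;1 -9 4.9 0 0 0 0;1 -9 4.9 0 0 0 0",
)

```text
time_s: 1.55
tcp_pos: [0.5731, -0.1809, 0.2821]
ee_rot: [[-0.923, -0.384, -0.001], [-0.384, 0.923, 0.0], [0.001, 0.0, -1.0]]
wrist_force: [-0.4, -0.3, 0.1]
gripper_width: 1.003
gripper_force: 0.0
```

```bash
cat > lens.py <<'E'
from h import *
import sys
np.set_printoptions(precision=4,suppress=True)
c=cap("wrist");save(c,sys.argv[1]);W=pts(c);np.savez("w_"+sys.argv[1],**c)
n0=np.array([-.24,.085,.967])
q=W.reshape(-1,3);L=np.array([.573,-.236,.153])
q=q[(np.linalg.norm(q-L,axis=1)<.045)&(q[:,2]>.135)]
rng=np.random.default_rng(0);best=None
for _ in range(500):
    p=q[rng.choice(len(q),3,False)];nn=np.cross(p[1]-p[0],p[2]-p[0]);l=np.linalg.norm(nn)
    if l<1e-6:continue
    nn/=l;i=abs((q-p[0])@nn)<.0015
    if best is None or i.sum()>best.sum():best=i
p=q[best];ce=p.mean(0);nn=np.linalg.svd(p-ce,full_matrices=False)[2][2];nn*=np.sign(nn[2])
u=np.cross(nn,[0,1,0]);u/=np.linalg.norm(u);v=np.cross(nn,u);a=(p-ce)@np.c_[u,v]
(cx,cy),rad=cv2.minEnclosingCircle((a*1000).astype(np.float32))
print(len(p),"normal",nn,"tilt",np.arccos(nn[2]),"ctr",ce+u*cx/1e3+v*cy/1e3,"mean",ce,rad,"resid",np.std((p-ce)@nn))
E
python3 lens.py lens1
```

```text
2609 normal [-0.255   0.0701  0.9644] tilt 0.2676103448549115 ctr [ 0.5698 -0.2381  0.1538] mean [ 0.5697 -0.2388  0.1539] 29.533905029296875 resid 0.0007228403634645634
```

View pics/lens1.png

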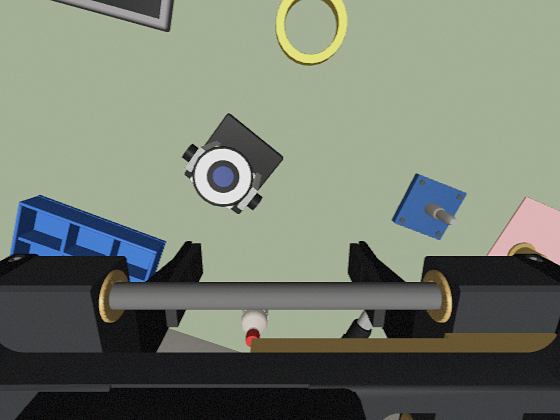

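The picture shows the lens ring centred at (222,175), the pin at (437,212) and the mat edge at right. Next I move to a wrist view of the pin and both bushings.

Scaled: -0.197 m is -9.85, 0.344 m is 17.2.

Call:
jog_arm(
  deltas="1 -1.25 2.15 0 0 0 0;1 -2.5 4.3 0 0 0 0;1 -3.75 6.45 0 0 0 0;1 -5 8.6 0 0 0 0;1 -6.25 10.75 0 0 0 0;1 -7.5 12.9 0 0 0 0;1 -8.75 15.05 0 0 0 0;1 -9.85 17.2 0 0 0 0",
)

```text
time_s: 2.4
tcp_pos: [0.6237, 0.2121, 0.2828]
ee_rot: [[-0.925, -0.381, 0.0], [-0.381, 0.925, -0.0], [-0.0, -0.0, -1.0]]
wrist_force: [1.4, 0.1, -0.1]
gripper_width: 1.004
gripper_force: 0.0
```

Call:
jog_arm(
  deltas="1 0 0 0 0 0 0;1 0 0 0 0 0 0",
)

```text
time_s: 2.6
tcp_pos: [0.6234, 0.2116, 0.2821]
ee_rot: [[-0.924, -0.383, -0.001], [-0.383, 0.924, -0.001], [0.001, -0.0, -1.0]]
wrist_force: [0.4, -0.3, -0.2]
gripper_width: 0.999
gripper_force: 0.0
```

```bash
cat > obj.py <<'E'
from h import *
np.set_printoptions(precision=4,suppress=True)
c=cap("wrist");save(c,"objs");np.savez("w_objs",**c);W=pts(c);hsv=cv2.cvtColor(c["pixels"],cv2.COLOR_RGB2HSV)
for k,(x,y) in dict(a=(.543,.234),b=(.543,.3645)).items():
    d=np.hypot(W[...,0]-x,W[...,1]-y)<.035
    brass=d&(hsv[...,0]>8)&(hsv[...,0]<28)&(hsv[...,1]>100)
    for lo,hi in((.036,.043),(.006,.0115)):
        m=brass&(W[...,2]>lo)&(W[...,2]<hi);q=W[m]
        (cx,cy),rad=cv2.minEnclosingCircle((q[:,:2]*1000).astype(np.float32));print(k,lo,len(q),cx,cy,rad,q[:,2].mean())
    t=W[d&(W[...,2]>.034)];v=W[d];print(" ztop",np.nanpercentile(t[:,2],[5,50,95]))
d=(abs(W[...,0]-.532)<.06)&(abs(W[...,1]-.054)<.06)
b=d&(W[...,2]>.012)&(W[...,2]<.018)&(hsv[...,1]>120);q=W[b]
print("base",cv2.minAreaRect((q[:,:2]*1000).astype(np.float32)),q[:,2].mean())
for lo,hi in((.02,.037),(.045,.065),(.066,.073),(.0735,.08)):
    p=W[d&(W[...,2]>lo)&(W[...,2]<hi)];print("pin",lo,len(p),p.mean(0) if len(p) else"", np.ptp(p,0) if len(p) else"")
hx=W[(abs(W[...,0]-.59)<.06)&(abs(W[...,1]-.30)<.05)&(W[...,2]>.012)&(W[...,2]<.02)&(hsv[...,2]<110)];print("hinge",len(hx),hx.mean(0),cv2.minAreaRect((hx[:,:2]*1000).astype(np.float32)))
E
python3 obj.py
```

```text
a 0.036 250 542.3530883789062 232.98558044433594 15.804778099060059 0.038859223856836336
a 0.006 218 542.0968627929688 233.28192138671875 21.114656448364258 0.008158953477211356
 ztop [0.3566 0.3706 0.3764]
b 0.036 311 543.233642578125 363.9239807128906 15.555866241455078 0.03887294584943203
b 0.006 225 542.8440551757812 363.4753723144531 21.3472957611084 0.00823593844666747
 ztop [0.0354 0.0387 0.0403]
base ((529.7283935546875, 52.538307189941406), (79.4598159790039, 78.96723175048828), 1.4878753423690796) 0.015175805936512262
pin 0.02 63 [0.5314 0.0592 0.0292] [0.0175 0.0089 0.0163]
pin 0.045 68 [0.5309 0.057  0.0549] [0.0136 0.0071 0.0186]
pin 0.066 69 [0.5307 0.0549 0.0697] [0.0133 0.0133 0.0067]
pin 0.0735 56 [0.5303 0.0523 0.0751] [0.0091 0.0085 0.0035]
hinge 53 [0.5987 0.3086 0.0164] ((583.4112548828125, 311.7954406738281), (26.982250213623047, 118.50784301757812), 58.493675231933594)
```

View pics/objs.png

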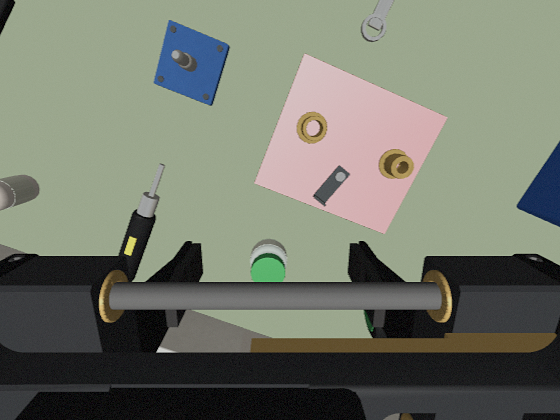

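Bushing a is at (313,127) and b at (398,164), with the pin tip at (178,56) and the hinge plate between the bushings at (333,186). The measured sizes and heights match the given ones. I'll try b first.

Scaled: 0.21 m is 10.5, 0.175 m is 8.75.

Call:
jog_arm(
  deltas="0.7 0.2 2.15 0 0 0 0;0.7 0.4 4.3 0 0 0 0;0.7 0.6 6.45 1 0 0 0;0.7 0.8 8.565 2 0 0 0;0.7 0.8 8.565 4.25 0 0 0;0.7 0.8 8.565 6.5 0 0 0;0.7 0.8 8.565 8.75 0 0 0;0.7 0.8 8.565 10.5 0 0 0",
)

```text
time_s: 3.45
tcp_pos: [0.5431, 0.361, 0.0706]
ee_rot: [[-0.925, -0.38, -0.001], [-0.38, 0.925, -0.001], [0.002, -0.001, -1.0]]
wrist_force: [0.9, 0.3, -0.1]
gripper_width: 0.706
gripper_force: 0.0
```

Call:
jog_arm(
  deltas="0.7 0 0 0 0 0 0;0.7 0 0 0 0 0 0;0.7 0 0 0 0 0 0",
)

```text
time_s: 3.75
tcp_pos: [0.5451, 0.3643, 0.0757]
ee_rot: [[-0.924, -0.382, 0.004], [-0.382, 0.924, 0.003], [-0.005, 0.002, -1.0]]
wrist_force: [0.2, 0.4, 0.8]
gripper_width: 0.701
gripper_force: 0.0
```

Scaled: 0.06 m is 3, 0.055 m is 2.75.

Call:
jog_arm(
  deltas="0.7 0 0 1 0 0 0;0.7 0 0 2 0 0 0;0.7 0 0 2.75 0 0 0;0.7 0 0 3 0 0 0;0.7 0 0 3 0 0 0;0.7 0 0 3 0 0 0",
)

```text
time_s: 4.35
tcp_pos: [0.5438, 0.3645, 0.0138]
ee_rot: [[-0.924, -0.383, 0.002], [-0.383, 0.924, 0.001], [-0.002, 0.001, -1.0]]
wrist_force: [-0.5, 0.1, 0.5]
gripper_width: 0.697
gripper_force: 0.0
```

Call:
jog_arm(
  deltas="0.7 0 0 0 0 0 0",
)

```text
time_s: 4.45
tcp_pos: [0.5437, 0.3645, 0.0138]
ee_rot: [[-0.924, -0.383, 0.002], [-0.383, 0.924, 0.002], [-0.002, 0.001, -1.0]]
wrist_force: [-0.0, 0.1, -0.2]
gripper_width: 0.699
gripper_force: 0.0
```

Scaled: 0.002 m is 0.1.

Call:
jog_arm(
  deltas="0.7 0 0 0.1 0 0 0;0.3 0 0 0.1 0 0 0;0.3 0 0 0.1 0 0 0;0.3 0 0 0.1 0 0 0;0.3 0 0 0.1 0 0 0;0.3 0 0 0.1 0 0 0;0.3 0 0 0.1 0 0 0",
)

```text
time_s: 5.15
tcp_pos: [0.5431, 0.364, 0.0106]
ee_rot: [[-0.924, -0.383, 0.0], [-0.383, 0.924, 0.0], [-0.0, 0.0, -1.0]]
wrist_force: [-0.8, 0.1, -0.0]
gripper_width: 0.36
gripper_force: 30.0
```

Call:
jog_arm(
  deltas="0.3 0 0 -1.5 0 0 0;0.3 0 0 -3.5 0 0 0;0.3 0 0 -5 0 0 0;0.3 0 0 -5 0 0 0;0.3 0 0 -5 0 0 0",
)

```text
time_s: 5.65
tcp_pos: [0.5427, 0.3638, 0.1107]
ee_rot: [[-0.924, -0.382, -0.0], [-0.382, 0.924, 0.001], [-0.0, 0.001, -1.0]]
wrist_force: [0.2, 0.2, -2.2]
gripper_width: 0.36
gripper_force: 30.0
```

Call:
jog_arm(
  deltas="0.3 0.9 -2 0 0 0 0;0.3 1.85 -4 0 0 0 0;0.3 2.8 -6 0 0 0 0;0.3 3.7 -8 0 0 0 0;0.3 4.65 -10 0 0 0 0;0.3 5.55 -12 0 0 0 0;0.3 6.25 -13.5 0 0 0 0;0.3 6.56 -14.145 0 0 0 0",
)

```text
time_s: 6.45
tcp_pos: [0.528, 0.0493, 0.1086]
ee_rot: [[-0.925, -0.38, -0.005], [-0.38, 0.925, -0.001], [0.005, 0.001, -1.0]]
wrist_force: [-0.8, -0.2, -1.9]
gripper_width: 0.36
gripper_force: 30.0
```

Call:
jog_arm(
  deltas="0.3 0 0 0.5 0 0 0;0.3 0 0 1 0 0 0;0.3 0 0 1 0 0 0;0.3 0 0 1 0 0 0",
)

```text
time_s: 6.85
tcp_pos: [0.53, 0.0533, 0.0897]
ee_rot: [[-0.923, -0.384, -0.002], [-0.384, 0.923, -0.001], [0.002, -0.0, -1.0]]
wrist_force: [1.3, -0.2, 0.0]
gripper_width: 0.361
gripper_force: 30.0
```

```bash
python3 - <<'E'
from h import *
np.set_printoptions(precision=4,suppress=True)
o=[]
for n in("scene","side"):
    c=cap(n);x,y=(291,235) if n=="scene" else (285,262)
    o.append(cv2.resize(c["pixels"][y-45:y+25,x-35:x+35],(400,400),interpolation=2))
    np.savez("p_"+n,**c)
cv2.imwrite("pics/pin1.png",np.hstack(o)[...,::-1]);s=status.sense();print(s["tcp_pos"])
E
```

```text
[0.5305 0.0533 0.0905]
```

View pics/pin1.png

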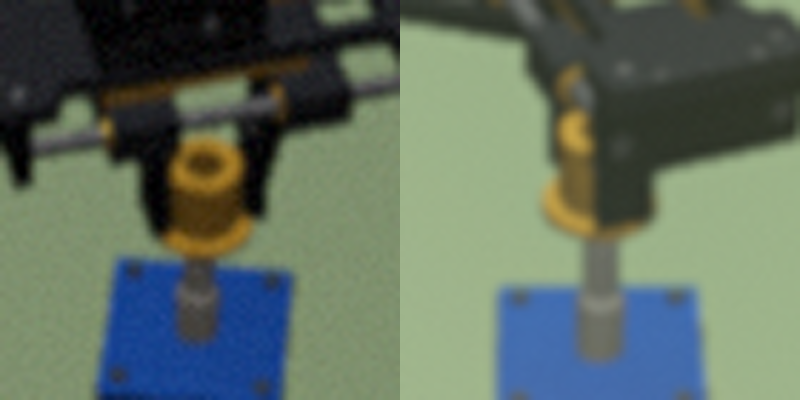

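The bushing hangs right over the pin. In the side view it is centred (flange about 600, pin 600). In the scene view the flange centre (207) looks slightly right of the pin (200), so I measure that.

```bash
cat > chk.py <<'E'
from h import *
import sys
np.set_printoptions(precision=2,suppress=True)
# offset of held flange from pin per image: compare px mid of flange with pin axis, cast through world heights
zf=float(sys.argv[1]);tx=np.array([float(sys.argv[2]),float(sys.argv[3])])
def proj(c,P):
    T=np.linalg.inv(c["world_from_camera"]);p=T[:3,:3]@P+T[:3,3];K=c["K"];return np.array([K[0,0]*p[0]/-p[2]+K[0,2],K[1,1]*-p[1]/-p[2]+K[1,2]])
for n in("scene","side"):
    c=dict(np.load(f"p_{n}.npz"));hsv=cv2.cvtColor(c["pixels"],cv2.COLOR_RGB2HSV)
    def rowmid(m,u,v,R):
        out=[]
        for y in range(int(v)-R,int(v)+R+1):
            xs=np.where(m[y,int(u)-14:int(u)+15])[0]
            if len(xs)>3: out.append((y,xs.min()+int(u)-14,xs.max()+int(u)-14,len(xs)))
        return out
    f=proj(c,np.array([*tx,zf]));b=proj(c,np.array([*tx,.035]))
    brass=(hsv[...,0]>8)&(hsv[...,0]<28)&(hsv[...,1]>110)
    grey=(hsv[...,1]<60)
    print(n,"pred flange",f,"pin z.035",b, "px/mm",(proj(c,np.array([tx[0],tx[1]+.01,zf]))-f)[0]/10,(proj(c,np.array([tx[0]+.01,tx[1],zf]))-f)[0]/10)
    print(" flange",rowmid(brass,*f,5));print(" pin",rowmid(grey,*b,6))
E
python3 chk.py .083 .5303 .0530
```

```text
scene pred flange [291.1  227.85] pin z.035 [290.69 241.3 ] px/mm 0.4145756929062088 -0.050924144484349655
 flange [(222, np.int64(285), np.int64(299), 15), (223, np.int64(285), np.int64(298), 14), (224, np.int64(285), np.int64(298), 14), (225, np.int64(285), np.int64(298), 14), (226, np.int64(285), np.int64(299), 15), (227, np.int64(285), np.int64(299), 15), (228, np.int64(285), np.int64(299), 15), (229, np.int64(284), np.int64(299), 16), (230, np.int64(284), np.int64(299), 16), (231, np.int64(284), np.int64(299), 16), (232, np.int64(284), np.int64(298), 15)]
 pin [(235, np.int64(287), np.int64(302), 11), (236, np.int64(289), np.int64(304), 12), (237, np.int64(289), np.int64(292), 4), (238, np.int64(289), np.int64(292), 4), (239, np.int64(288), np.int64(292), 5), (240, np.int64(288), np.int64(293), 6), (241, np.int64(287), np.int64(293), 7), (242, np.int64(287), np.int64(293), 7), (243, np.int64(287), np.int64(293), 7), (244, np.int64(287), np.int64(293), 7), (245, np.int64(288), np.int64(292), 5), (246, np.int64(288), np.int64(293), 6), (247, np.int64(288), np.int64(292), 5)]
side 
[... 341 characters left out ...]
283), 9), (254, np.int64(276), np.int64(283), 8), (255, np.int64(277), np.int64(284), 8), (256, np.int64(278), np.int64(290), 9), (257, np.int64(280), np.int64(289), 10)]
 pin [(264, np.int64(270), np.int64(298), 15), (265, np.int64(270), np.int64(298), 29), (266, np.int64(270), np.int64(298), 29), (267, np.int64(270), np.int64(298), 12), (268, np.int64(281), np.int64(298), 9), (269, np.int64(281), np.int64(288), 8), (270, np.int64(281), np.int64(288), 8), (271, np.int64(281), np.int64(288), 8), (272, np.int64(281), np.int64(288), 8), (273, np.int64(281), np.int64(288), 8), (274, np.int64(281), np.int64(288), 8), (275, np.int64(281), np.int64(288), 8), (276, np.int64(281), np.int64(288), 8)]
```

Scaled: -0.0012 m is -0.06, 0.0005 m is 0.025.

Call:
jog_arm(
  deltas="0.3 0.025 -0.06 0.25 0 0 0;0.3 0.025 -0.06 0.5 0 0 0;0.3 0.025 -0.06 0.75 0 0 0;0.3 0.025 -0.06 1 0 0 0;0.3 0.025 -0.06 1.25 0 0 0;0.3 0.025 -0.06 1.5 0 0 0;0.3 0.025 -0.06 1.5 0 0 0",
)

```text
time_s: 7.65
tcp_pos: [0.5297, 0.0509, 0.0597]
ee_rot: [[-0.924, -0.383, -0.001], [-0.383, 0.924, -0.0], [0.001, 0.0, -1.0]]
wrist_force: [-0.3, 0.8, -1.7]
gripper_width: 0.365
gripper_force: 30.0
```

Scaled: 0.01 m is 0.5, 0.008 m is 0.4.

Call:
jog_arm(
  deltas="0.3 0 0 0.2 0 0 0;0.3 0 0 0.4 0 0 0;0.3 0 0 0.5 0 0 0;0.3 0 0 0.5 0 0 0",
)

```text
time_s: 8.05
tcp_pos: [0.53, 0.051, 0.0502]
ee_rot: [[-0.924, -0.383, -0.0], [-0.383, 0.924, -0.0], [0.001, 0.0, -1.0]]
wrist_force: [0.2, 1.2, -2.5]
gripper_width: 0.362
gripper_force: 30.0
```

Call:
jog_arm(
  deltas="0.3 0 0 0.1 0 0 0;0.3 0 0 0.1 0 0 0",
)

```text
time_s: 8.25
tcp_pos: [0.5303, 0.0513, 0.0489]
ee_rot: [[-0.924, -0.383, 0.0], [-0.383, 0.924, 0.0], [-0.0, 0.0, -1.0]]
wrist_force: [-1.8, 1.6, 1.4]
gripper_width: 0.365
gripper_force: 30.0
```

Call:
jog_arm(
  deltas="0.3 0 0 0.05 0 0 0;0.3 0 0 0.1 0 0 0;0.3 0 0 0.1 0 0 0",
)

```text
time_s: 8.55
tcp_pos: [0.5306, 0.0515, 0.0483]
ee_rot: [[-0.924, -0.384, 0.001], [-0.384, 0.924, 0.0], [-0.001, -0.0, -1.0]]
wrist_force: [-4.1, 2.6, 11.0]
gripper_width: 0.358
gripper_force: 30.0
```

b stops at 25.7 mm above the seat with 11 N, so it is the good one. I return it to its place on the mat.

Call:
jog_arm(
  deltas="0.3 0 0 -1 0 0 0;0.3 0 0 -2 0 0 0;0.3 0 0 -3 0 0 0;0.3 0 0 -3.3 0 0 0",
)

```text
time_s: 8.95
tcp_pos: [0.5314, 0.0512, 0.1145]
ee_rot: [[-0.924, -0.383, 0.004], [-0.383, 0.924, 0.001], [-0.004, -0.001, -1.0]]
wrist_force: [-0.3, -0.1, -1.2]
gripper_width: 0.358
gripper_force: 30.0
```

Call:
jog_arm(
  deltas="0.3 -0.9 2 0 0 0 0;0.3 -1.85 4 0 0 0 0;0.3 -2.8 6 0 0 0 0;0.3 -3.7 8 0 0 0 0;0.3 -4.65 10 0 0 0 0;0.3 -5.55 12 0 0 0 0;0.3 -6.25 13.5 0 0 0 0;0.3 -6.575 14.2 0 0 0 0",
)

```text
time_s: 9.75
tcp_pos: [0.5424, 0.3663, 0.1109]
ee_rot: [[-0.923, -0.385, -0.001], [-0.385, 0.923, -0.001], [0.001, -0.0, -1.0]]
wrist_force: [0.2, -1.3, -2.9]
gripper_width: 0.362
gripper_force: 30.0
```

Call:
jog_arm(
  deltas="0.3 0 0 1.5 0 0 0;0.3 0 0 3 0 0 0;0.3 0 0 4.25 0 0 0;0.3 0 0 4.25 0 0 0;0.3 0 0 4.25 0 0 0;0.3 0 0 4.25 0 0 0",
)

```text
time_s: 10.35
tcp_pos: [0.544, 0.3642, 0.0292]
ee_rot: [[-0.924, -0.383, 0.002], [-0.383, 0.924, 0.002], [-0.003, 0.001, -1.0]]
wrist_force: [-0.3, -0.5, -1.5]
gripper_width: 0.362
gripper_force: 30.0
```

Call:
jog_arm(
  deltas="0.3 0 0 0.4 0 0 0;0.3 0 0 0.7 0 0 0;0.3 0 0 0.8 0 0 0;0.3 0 0 0.8 0 0 0;0.3 0 0 0.8 0 0 0",
)

```text
time_s: 10.85
tcp_pos: [0.543, 0.3638, 0.0116]
ee_rot: [[-0.924, -0.383, 0.0], [-0.383, 0.924, 0.0], [-0.0, -0.0, -1.0]]
wrist_force: [0.4, -0.1, -1.6]
gripper_width: 0.363
gripper_force: 30.0
```

Call:
jog_arm(
  deltas="0.3 0 0 0.05 0 0 0;0.3 0 0 0.125 0 0 0;0.3 0 0 0.125 0 0 0",
)

```text
time_s: 11.15
tcp_pos: [0.5432, 0.364, 0.0105]
ee_rot: [[-0.924, -0.383, 0.001], [-0.383, 0.924, 0.0], [-0.001, -0.0, -1.0]]
wrist_force: [-2.0, -0.8, 4.8]
gripper_width: 0.364
gripper_force: 30.0
```

Scaled: -0.07 m is -3.5, -0.06 m is -3.

Call:
jog_arm(
  deltas="0.7 0 0 0 0 0 0;0.7 0 0 0 0 0 0;0.7 0 0 0 0 0 0;0.7 0 0 -1.5 0 0 0;0.7 0 0 -3 0 0 0;0.7 0 0 -3.5 0 0 0",
)

```text
time_s: 11.75
tcp_pos: [0.5446, 0.3651, 0.0823]
ee_rot: [[-0.924, -0.383, 0.005], [-0.383, 0.924, 0.004], [-0.006, 0.002, -1.0]]
wrist_force: [0.5, 1.5, 0.1]
gripper_width: 0.69
gripper_force: 0.0
```

Call:
jog_arm(
  deltas="0.7 0.85 -2 0 0 0 0;0.7 1.7 -4 0 0 0 0;0.7 2.535 -6.035 0 0 0 0;0.7 2.535 -6.035 1.5 0 0 0;0.7 2.535 -6.035 2.5 0 0 0;0.7 2.535 -6.035 2.5 0 0 0;0.7 2.535 -6.035 2.5 0 0 0",
)

```text
time_s: 12.45
tcp_pos: [0.5424, 0.2328, 0.0288]
ee_rot: [[-0.924, -0.383, -0.001], [-0.383, 0.924, -0.001], [0.001, -0.001, -1.0]]
wrist_force: [1.2, 0.7, 0.0]
gripper_width: 0.696
gripper_force: 0.0
```

Call:
jog_arm(
  deltas="0.7 0 0 0.5 0 0 0;0.7 0 0 0.9 0 0 0;0.7 0 0 0.9 0 0 0;0.7 0 0 0.9 0 0 0;0.3 0 0 0.9 0 0 0;0.3 0 0 0.9 0 0 0;0.3 0 0 0.9 0 0 0;0.3 0 0 0.9 0 0 0",
)

```text
time_s: 13.25
tcp_pos: [0.5424, 0.2329, 0.0112]
ee_rot: [[-0.924, -0.383, 0.0], [-0.383, 0.924, 0.0], [-0.0, 0.0, -1.0]]
wrist_force: [-0.2, -0.0, 0.5]
gripper_width: 0.422
gripper_force: 0.0
```

Call:
jog_arm(
  deltas="0.3 0 0 0 0 0 0;0.3 0 0 0 0 0 0",
)

```text
time_s: 13.45
tcp_pos: [0.5424, 0.2329, 0.0112]
ee_rot: [[-0.924, -0.383, 0.0], [-0.383, 0.924, 0.0], [-0.0, 0.0, -1.0]]
wrist_force: [-0.8, -0.3, 0.7]
gripper_width: 0.355
gripper_force: 30.0
```

Call:
jog_arm(
  deltas="0.3 0 0 -1.5 0 0 0;0.3 0 0 -3.5 0 0 0;0.3 0 0 -5 0 0 0;0.3 0 0 -5 0 0 0;0.3 0 0 -5 0 0 0",
)

```text
time_s: 13.95
tcp_pos: [0.542, 0.2328, 0.1113]
ee_rot: [[-0.924, -0.382, 0.0], [-0.382, 0.924, 0.001], [-0.001, 0.001, -1.0]]
wrist_force: [-0.3, -0.6, -1.6]
gripper_width: 0.354
gripper_force: 30.0
```

Scaled: -0.1624 m is -8.12, 0.0805 m is 4.025.

Call:
jog_arm(
  deltas="0.3 0.9 -1.8 0 0 0 0;0.3 1.8 -3.6 0 0 0 0;0.3 2.7 -5.45 0 0 0 0;0.3 3.5 -7.05 0 0 0 0;0.3 4.025 -8.12 0 0 0 0;0.3 4.025 -8.12 0.5 0 0 0;0.3 4.025 -8.12 1 0 0 0;0.3 4.025 -8.12 1 0 0 0",
)

```text
time_s: 14.75
tcp_pos: [0.5284, 0.0521, 0.0883]
ee_rot: [[-0.924, -0.383, -0.005], [-0.383, 0.924, -0.002], [0.006, 0.001, -1.0]]
wrist_force: [-0.7, 0.4, -1.1]
gripper_width: 0.354
gripper_force: 30.0
```

Call:
jog_arm(
  deltas="0.3 0 0 0.4 0 0 0;0.3 0 0 0.8 0 0 0;0.3 0 0 1.2 0 0 0;0.3 0 0 1.5 0 0 0;0.3 0 0 1.5 0 0 0",
)

```text
time_s: 15.25
tcp_pos: [0.5294, 0.0519, 0.0599]
ee_rot: [[-0.924, -0.383, -0.002], [-0.383, 0.924, -0.001], [0.002, 0.0, -1.0]]
wrist_force: [0.0, -0.2, -0.6]
gripper_width: 0.357
gripper_force: 30.0
```

Scaled: 0.012 m is 0.6, 0.01 m is 0.5.

Call:
jog_arm(
  deltas="0.3 0 0 0.2 0 0 0;0.3 0 0 0.4 0 0 0;0.3 0 0 0.5 0 0 0;0.3 0 0 0.6 0 0 0;0.3 0 0 0.6 0 0 0",
)

```text
time_s: 15.75
tcp_pos: [0.53, 0.0519, 0.0488]
ee_rot: [[-0.924, -0.383, -0.0], [-0.383, 0.924, -0.0], [0.0, 0.0, -1.0]]
wrist_force: [0.1, 0.4, -0.7]
gripper_width: 0.354
gripper_force: 30.0
```

Call:
jog_arm(
  deltas="0.3 0 0 0.05 0 0 0;0.3 0 0 0.15 0 0 0;0.3 0 0 0.15 0 0 0",
)

```text
time_s: 16.05
tcp_pos: [0.5299, 0.0519, 0.0459]
ee_rot: [[-0.924, -0.383, -0.0], [-0.383, 0.924, -0.0], [0.0, 0.0, -1.0]]
wrist_force: [-0.4, -1.1, -0.8]
gripper_width: 0.358
gripper_force: 30.0
```

Call:
jog_arm(
  deltas="0.3 0 0 0.2 0 0 0;0.3 0 0 0.4 0 0 0;0.3 0 0 0.6 0 0 0;0.3 0 0 0.8 0 0 0;0.3 0 0 0.95 0 0 0;0.3 0 0 0.95 0 0 0",
)

```text
time_s: 16.65
tcp_pos: [0.5297, 0.0518, 0.0264]
ee_rot: [[-0.924, -0.383, -0.001], [-0.383, 0.924, -0.0], [0.001, 0.0, -1.0]]
wrist_force: [0.1, -0.0, -0.8]
gripper_width: 0.351
gripper_force: 30.0
```

Call:
jog_arm(
  deltas="0.3 0 0 0.1 0 0 0;0.3 0 0 0.2 0 0 0;0.3 0 0 0.25 0 0 0;0.3 0 0 0.25 0 0 0",
)

```text
time_s: 17.05
tcp_pos: [0.5303, 0.0521, 0.0231]
ee_rot: [[-0.924, -0.383, 0.001], [-0.383, 0.924, -0.0], [-0.001, -0.0, -1.0]]
wrist_force: [-1.9, 0.7, 5.8]
gripper_width: 0.353
gripper_force: 30.0
```

a went fully down onto the base, with the flange at 15 mm and 6 N of contact, so it is the oversize one. I lift it off and refine the lens pose from the saved wrist picture.

Scaled: -0.27 m is -13.5, -0.25 m is -12.5.

Call:
jog_arm(
  deltas="0.3 0 0 -1 0 0 0;0.3 0 0 -2 0 0 0;0.3 0 0 -3.5 0 0 0;0.3 0 0 -5.5 0 0 0;0.3 0 0 -7.5 0 0 0;0.3 0 0 -10 0 0 0;0.3 0 0 -12.5 0 0 0;0.3 0 0 -13.5 0 0 0",
)

```text
time_s: 17.85
tcp_pos: [0.5319, 0.0522, 0.2981]
ee_rot: [[-0.924, -0.383, 0.01], [-0.383, 0.924, 0.002], [-0.01, -0.002, -1.0]]
wrist_force: [-0.0, 0.2, -1.5]
gripper_width: 0.357
gripper_force: 30.0
```

```bash
cat > lp.py <<'E'
from h import *
np.set_printoptions(precision=4,suppress=True)
c=dict(np.load("w_lens1.npz"));W=pts(c);px=c["pixels"];hsv=cv2.cvtColor(px,cv2.COLOR_RGB2HSV)
T=c["world_from_camera"];K=c["K"]
yy,xx=np.mgrid[:420,:560];near=np.hypot(xx-222,yy-176)<34
n=np.array([-.255,.0701,.9644]);c0=np.array([.5697,-.2388,.1539])
def cast(u,v,off):
    d=T[:3,:3]@np.array([(u-K[0,2])/K[0,0],-(v-K[1,2])/K[1,1],-1]);o=T[:3,3];return o+d*((c0+n*off-o)@n/(d@n))
white=(near&(hsv[...,1]<40)&(hsv[...,2]>200)).astype(np.uint8)
blue=(near&(hsv[...,0]>100)&(hsv[...,0]<140)&(hsv[...,1]>80)&(np.hypot(xx-222,yy-176)<16)).astype(np.uint8)
for nm,m in(("white",white),("blue",blue)):
    k=cv2.findContours(m,cv2.RETR_EXTERNAL,cv2.CHAIN_APPROX_NONE)[0];k=max(k,key=cv2.contourArea);e=cv2.fitEllipse(k);h=(W[m>0]-c0)@n
    print(nm,e,"height over plane mm",np.nanmedian(h)*1e3,"world",cast(*e[0],np.nanmedian(h)))
dk=near&(hsv[...,2]<90);h=(W[dk]-c0)@n*1e3;print("dark heights",np.nanpercentile(h,[10,50,90]))
# white annulus plane refit
q=W[white>0];q=q[abs((q-c0)@n)<.004]
ce=q.mean(0);nn=np.linalg.svd(q-ce,full_matrices=False)[2][2];nn*=np.sign(nn[2]);print("white plane",nn,ce,np.degrees(np.arctan2(nn[1],nn[0])),np.arccos(nn[2]))
b=(W[...,2]>.003)&(W[...,2]<.03)&(hsv[...,2]<90)&(np.hypot(W[...,0]-.58,W[...,1]+.23)<.1)
print("base",b.sum(),cv2.minAreaRect((W[b][:,:2]*1000).astype(np.float32)),np.median(W[b][:,2]))
E
python3 lp.py
```

```text
white ((222.13885498046875, 175.9692840576172), (53.803279876708984, 54.9496955871582), 120.49969482421875) height over plane mm -0.16288071789396996 world [ 0.5697 -0.2384  0.1537]
blue ((222.84046936035156, 176.11788940429688), (19.81769561767578, 20.498916625976562), 119.55553436279297) height over plane mm 0.7756129557471235 world [ 0.5694 -0.2376  0.1545]
dark heights [-133.2621   -0.5925    0.9871]
white plane [-0.2546  0.0745  0.9642] [ 0.5697 -0.2385  0.1537] 163.67646492957934 0.26845524064542753
base 2111 ((583.4037475585938, -241.4976806640625), (98.75727081298828, 108.59281921386719), 74.00184631347656) 0.014064992229406992
```

Careful with the scale: shifts go in units of 20 mm and turns go in units of 2 degrees. That gives: -0.2685 m is -13.425, -0.24 m is -12, -2 degrees is -1.

Call:
jog_arm(
  deltas="0.3 0.7 -2 0 0.75 -1 0;0.3 1.4 -4 0 1.5 -2 0;0.3 2.1 -6 0 2.5 -3 0;0.3 2.8 -8 0 3.5 -4 0;0.3 3.5 -10 0 4 -5 0;0.3 4.15 -12 0 4.5 -5.5 0;0.3 4.635 -13.425 0 4.78 -6.01 0;0.3 4.635 -13.425 0 4.78 -6.01 0",
)

```text
time_s: 18.65
tcp_pos: [0.5462, -0.2344, 0.2914]
ee_rot: [[-0.899, -0.357, 0.253], [-0.386, 0.919, -0.074], [-0.207, -0.164, -0.965]]
wrist_force: [0.4, 0.6, -0.8]
gripper_width: 0.358
gripper_force: 30.0
```

Call:
jog_arm(
  deltas="0.3 0 0 0 0 0 0;0.3 0 0 0 0 0 0;0.3 0 0 0 0 0 0",
)

```text
time_s: 18.95
tcp_pos: [0.5474, -0.2305, 0.2921]
ee_rot: [[-0.896, -0.363, 0.255], [-0.392, 0.917, -0.072], [-0.207, -0.165, -0.964]]
wrist_force: [0.3, -0.2, -0.2]
gripper_width: 0.358
gripper_force: 30.0
```

```bash
cat > go.py <<'E'
from h import *
from scipy.spatial.transform import Rotation as Ro
np.set_printoptions(precision=4,suppress=True)
n=np.array([-.2545,.073,.9643]);L=np.array([.5696,-.238,.154]);t=L+.0881*n
s=status.sense();R=np.array(s["ee_rot"]);R0=R
d=R.T@(t-s["tcp_pos"]);ax=np.cross(R[:,2],-n);rv=R.T@ax*180/np.pi
print("tcp",s["tcp_pos"],"shift tool",d,"rotvec tool deg",rv,"joints",s["joints"],"vel",s["joint_velocities"])
E
python3 go.py
```

```text
tcp [ 0.5474 -0.2305  0.2921] shift tool [0.0116 0.0079 0.0513] rotvec tool deg [ 0.0247  0.0217 -0.    ] joints [ -5.8348   8.8667 -10.4564   3.2095 -55.5887 -63.0363] vel [ 0.2121  0.0339  0.089  -0.0014  0.0143  0.097 ]
```

Call:
jog_arm(
  deltas="0.3 0.58 0.395 0.25 0 0 0;0.3 0.58 0.395 1 0 0 0;0.3 0.58 0.395 1.75 0 0 0;0.3 0.58 0.395 2.25 0 0 0;0.3 0.58 0.395 2.565 0 0 0;0.3 0.58 0.395 2.565 0 0 0;0.3 0.58 0.395 2.565 0 0 0",
)

```text
time_s: 19.65
tcp_pos: [0.5474, -0.2325, 0.2394]
ee_rot: [[-0.897, -0.362, 0.255], [-0.391, 0.917, -0.073], [-0.208, -0.165, -0.964]]
wrist_force: [0.4, -0.8, -0.6]
gripper_width: 0.361
gripper_force: 30.0
```

Call:
jog_arm(
  deltas="0.3 0 0 0 0 0 0;0.3 0 0 0 0 0 0;0.3 0 0 0 0 0 0",
)

```text
time_s: 19.95
tcp_pos: [0.5472, -0.2326, 0.2394]
ee_rot: [[-0.897, -0.361, 0.255], [-0.39, 0.918, -0.073], [-0.208, -0.165, -0.964]]
wrist_force: [-0.1, 0.2, 0.1]
gripper_width: 0.356
gripper_force: 30.0
```

```bash
python3 go.py
python3 - <<'E'
from h import *
o=[]
for n in("scene","side"):
    c=cap(n);np.savez("v_"+n,**c);x,y=(170,200) if n=="scene" else (272,150)
    o.append(cv2.resize(c["pixels"][max(0,y-60):y+60,x-60:x+60],(400,400),interpolation=2))
cv2.imwrite("pics/view.png",np.hstack(o)[...,::-1])
E
```

```text
tcp [ 0.5472 -0.2326  0.2394] shift tool [-0.0004  0.001   0.0003] rotvec tool deg [-0.0275  0.05   -0.    ] joints [ -6.0684  10.9269 -15.7226   3.5127 -48.2135 -63.4264] vel [-0.0226  0.0511 -0.0983  0.0978  0.0397 -0.0473]
```

View pics/view.png

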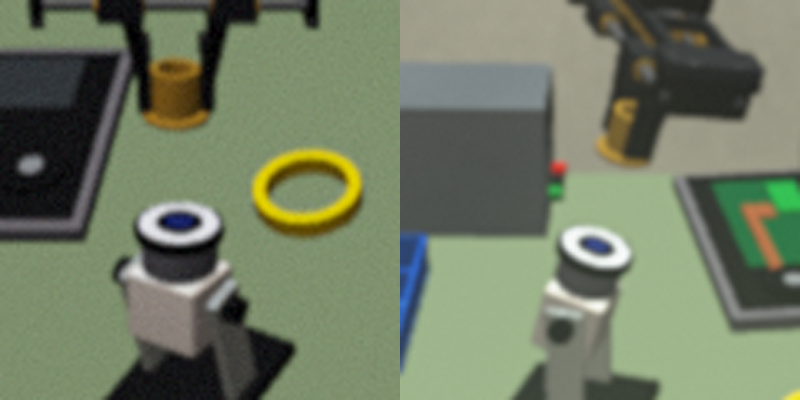

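The bushing hangs over the lens: flange at about (176,113) in the scene crop and (622,152) in the side crop, lens at (180,222) and (596,245). I check its offset from the lens axis, and that b and the others are undisturbed.

```bash
cat > fin.py <<'E'
from h import *
np.set_printoptions(precision=4,suppress=True)
n=np.array([-.2545,.073,.9643]);L=np.array([.5696,-.238,.154]);V=L+.08*n
def proj(c,P):
    T=np.linalg.inv(c["world_from_camera"]);p=T[:3,:3]@P+T[:3,3];K=c["K"];return np.array([K[0,0]*p[0]/-p[2]+K[0,2],K[1,1]*-p[1]/-p[2]+K[1,2]])
u=np.cross(n,[0,1,0]);u/=np.linalg.norm(u);v=np.cross(n,u)
ring=lambda C,rr:[C+rr*(np.cos(a)*u+np.sin(a)*v) for a in np.linspace(0,6.28,60)]
for nm in("scene","side"):
    c=dict(np.load(f"v_{nm}.npz"));hsv=cv2.cvtColor(c["pixels"],cv2.COLOR_RGB2HSV);yy,xx=np.mgrid[:420,:560]
    for k,C,rr,mask in(("flange",V,.022,(hsv[...,0]>8)&(hsv[...,0]<28)&(hsv[...,1]>100)),("white",L,.0265,(hsv[...,1]<45)&(hsv[...,2]>190))):
        P=np.array([proj(c,p) for p in ring(C,rr)]);cc=proj(c,C)
        m=mask&(np.hypot(xx-cc[0],yy-cc[1])<16)
        ys,xs=np.where(m);
        print(nm,k,"pred x",P[:,0].min(),P[:,0].max(),"ymax",P[:,1].max(),"| seen x",xs.min(),xs.max(),"y",ys.min(),ys.max())
    W=pts(c);br=(hsv[...,0]>8)&(hsv[...,0]<28)&(hsv[...,1]>110)
    q=W[br&(np.hypot(W[...,0]-.543,W[...,1]-.364)<.04)&(W[...,2]>.034)&(W[...,2]<.044)];print(" b top",(q.max(0)+q.min(0))/2,len(q))
    old=dict(np.load(f"{nm}0.npz"))["pixels"].astype(int);df=(abs(old-c["pixels"]).max(2)>60).astype(np.uint8)
    print(" changed",[tuple(map(int,s[:5])) for s in cv2.connectedComponentsWithStats(df)[2][1:] if s[4]>12])
    if nm=="side":
        f=br&(np.hypot(xx-proj(c,V)[0],yy-proj(c,V)[1])<14);h=(W[f]-V)@n*1e3;print("heights",np.nanpercentile(h,[2,10,50,90,98]))
E
python3 fin.py
```

```text
scene flange pred x 152.7285415238927 173.29576156845818 ymax 178.80679909796146 | seen x 153 172 y 159 178
scene white pred x 151.45773614333012 175.3172327800169 ymax 211.570987452111 | seen x 152 174 y 201 212
 b top [0.5469 0.3633 0.0373] 84
 changed [(34, 0, 53, 45, 1441), (138, 0, 7, 20, 63), (148, 0, 8, 14, 54), (156, 0, 43, 21, 700), (139, 0, 140, 52, 2986), (321, 1, 31, 54, 1439), (337, 0, 15, 2, 28), (280, 13, 31, 40, 647), (284, 16, 5, 6, 19), (29, 44, 42, 54, 731), (77, 49, 26, 4, 48), (140, 53, 8, 3, 16), (156, 55, 26, 4, 48), (268, 65, 13, 24, 156), (302, 69, 17, 23, 117), (331, 71, 19, 20, 128), (114, 72, 96, 106, 4234), (291, 74, 20, 5, 43), (315, 75, 9, 19, 100), (265, 82, 11, 19, 83), (340, 89, 12, 24, 120), (322, 92, 17, 10, 85), (299, 96, 17, 11, 81), (311, 109, 27, 20, 348), (354, 248, 18, 21, 277)]
side flange pred x 270.05220725999783 287.184474406204 ymax 140.99164009451874 | seen x 271 285 y 121 139
side white pred x 260.6092544702012 280.5215045051188 ymax 169.26033944356735 | seen x 261 280 y 157 169
 b top [0.5427 0.3656 0.038 ] 223
 changed [(298, 0, 79, 31, 792), (458, 0, 61, 149, 6380), (262, 6, 76, 134, 4881), (546, 18, 14, 111, 893), (384, 35, 13, 3, 19), (370, 38, 29, 25, 435), (388, 71, 24, 30, 238), (545, 135, 11, 10, 20), (474, 145, 26, 61, 862), (515, 175, 7, 13, 65), (508, 186, 13, 13, 81), (498, 196, 62, 46, 1066), (466, 209, 50, 53, 1506), (542, 227, 18, 9, 98), (536, 237, 21, 17, 136), (508, 240, 10, 9, 44), (534, 240, 26, 42, 517), (267, 325, 22, 27, 463)]
heights [ 3.5821  4.6688 16.1492 34.4301 38.1812]
```

```bash
python3 -c "
from station import r, camrig, status, job
print(job.finish_job())"
```

```text
the job is handed in; nothing more can be done
None
```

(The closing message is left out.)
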